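# Pass a repaired latch cartridge through the one-way gate

## Robot

A 6-joint arm with a two-finger parallel gripper is mounted at the origin on the work surface. World frame = base frame: x ahead of the robot, y to its left, z up, the work surface at z = 0. Lengths are in mm, angles in rad, forces in N, time in s.
With the tool pointing down it reaches from about 225 to 725 mm from the base axis. Payload 3.1 kg.
Tool frame: the origin (TCP) lies between the finger pads; the fingertips stand 19 mm ahead of it and the grasp point (between the pads) is the TCP; z points along the fingers, y is the line along which they close (so a half turn about z gives the same grasp; the last joint's range is limited). The gripper opens to 85 mm and grips with 20 to 120 N. Pads are 22 mm wide; open, the fingers measure 114 mm over their backs; the gripper's body (76 mm by 85 mm) begins 54 mm behind the grasp point. The pads swing forward as they close: fully open they stand 13 mm farther back than shut.
Start: joints at [1.148, 0.048, 0.099, 1.622, 0, 1.443], TCP at [152.545, 502.342, 216.012] pointing down, gripper open.
Joint ranges: [-2.91, 2.91], [-0.99, 1.94], [-1.21, 1.42], [-2.12, 2.29], [-1.49, 1.47], [-3.14, 3.14]. Speed limits (rad/s): [2.79, 2.79, 3.14, 3.14, 3.14, 3.14].

## Interface

Orientations are given as a unit quaternion [x, y, z, w].
In Python, from rig import manip, viewer, finder gives the robot as it stands.
- The arm moves only by the tool jog_arm, never from a script. Its argument "increments" is text: rows parted by semicolons, each of 7 numbers parted by spaces: the shift along the tool's x, y, z in cm, then the turn, a rotation vector about the tool's x, y, z in degrees, then the opening, from -1 (shut) to 1 (fully open), so that 0 is half open. In form: dx dy dz wx wy wz claw; .... A call has exactly 5 rows; each row is the pose to reach, as a shift and turn from the pose commanded when the call began, along the tool's axes at that moment; what a row does not reach only later rows make up. A row lasts 1/8 s, in which the tool goes at most 62.5 mm and 10.7 degrees, less where a joint would pass 70% of its speed; a pose out of reach is approached as far as the arm can. A call with a gripper value outside its range is refused whole. The fingers move at their own pace and stop on an object; "squeeze" is the grip in N (left out, the last holds). Time passes only in rows, so rows that repeat a pose let the fingers close, or fill a call up. It gives the time, the measured TCP pose, the force, the opening and the grip force at its end, in the units of the state.
- manip.observe(): the state, without advancing time (a new reading comes with each control period).
- viewer.grab_frame(name): name is "scene" or "top"; returns a dict with "pixels" (480x640x3 uint8, red, green, blue), "fx", "fy", "cx", "cy" (pixels), "view" (4x4, takes a point from world to camera coordinates). Camera axes: x right, y up, looking along -z (the intrinsics and any distortion apply to the point x, -y, -z); pixel columns grow to the right and rows downward; lengths in mm; the calibration is good to about 2 mm. A picture is of the moment at which its call begins. There is no depth.
- manip.hand_in(): hands the job in; it is judged then, once.
Trained networks look in a picture, given as the dict that the camera call returned (one of the last four; its "shot" number tells which), for a name from the list of things; names that differ only in an ending like _2 or _b are one class to them, and where a whole thing is asked for, a point or a joint stands for the part that bears it (a point fixed in the world has none). Each returns a list of dicts, best first, with "confidence" (0 to 1); they miss things now and then, are a little off and sometimes report something else, mostly with a low value. They report only what shows in the picture. A call takes as long as a camera call.
- finder.regions_of(picture, target): "region" (480x640 bool, what is visible of it) and "location" ([column, row] in pixels, amid what is visible of it).
- finder.landmark_of(picture, target): "location" ([column, row] in pixels: a listed point, or the origin of a listed thing).
The state is a dict: "time_s": time; "joints": joint angles; "qd": joint speeds; "joint_torque": joint torques, N m; "tool_pos": TCP position; "tcp_rot": TCP orientation; "ft_force": force on the tool from outside, world axes, zero at the start; "torque": the same for the moment, N m; "gripper_width": finger opening in mm; "grasp_force": force on a finger pad.
Only numpy, scipy, OpenCV 4.12 (cv2) and the standard library are available. Lean on these libraries where they do the work, as an engineer would, in place of code of your own. Each camera call takes 0.05 s, during which the arm holds its last target. There are 200 camera calls.

## Task

The repaired latch cartridge is still locked in the test nest that the vise holds: press the nest's release pad right down so that the cartridge pops up, then lift it out and set it down upright, feet down and lengthwise to the lane, on the open apron in front of the pass gate. Then push it along the lane through the sprung flap until it lies wholly beyond, upright, and the flap has swung fully shut behind it. Do not let the cartridge fall, and leave the four loose parts on the plate where they are.

Things in the scene. Friction and masses are not known exactly. Their poses are not given: they have to be found in the camera images.
- cartridge: Latch cartridge: dark steel box 56 long (its x) x 34 wide (y) x 40 mm high, throat in its top, at each end a foot level with the underside (8 long, 34 wide, 6 high; 72 mm overall); 0.28 kg. Origin at its centre, z up. A catch hooks the foot at its -x end. Grip across y from above, at its centre or up to 10 mm higher. Push on its end face, fingertips 10 mm or more over the floor, above the foot.
- seat (a point): Middle of the test nest's seat, under the locked cartridge, 96 mm above the plate. The aluminium nest is clamped in the green vise, bolted to the plate (jaws 70 mm high). Nest axes: z up, x from the release pad to the cartridge, whose x lies along it. Guides close round the cartridge (to 23 mm either side in y) rise 5 mm above the seat; it pops up 14 mm, clear of them.
- pad (a point): Middle of the top of the release pad, a flat steel tongue 24 (x) x 26 mm (y) at the nest's -x end, 70 mm from the seat's middle and about 4 mm lower. Pressed straight down it goes 16 mm to its stop against a spring of 2 to 6 N; the cartridge is freed after about 12 mm. The catch's hook stands 15 mm from the pad's inner edge, up to 12 mm above the seat.
- catch (a joint): Angle of the spring catch and its pad (rad): 0 locked, 0.42 pad fully down; it springs back when let go.
- ejector (a joint): Height of the sprung ejector plate under the cartridge (m): about 0.001 with the cartridge locked, 0.014 popped up. It then stays up, the cartridge resting on it, when the pad is let go.
- lane (a point): On the pass gate's floor (10 mm above the plate), mid-lane, under the shut flap. z up, x along the lane the way parts are pushed, y left. Along x: open apron 120 mm wide from -165 to -68; flared guides 64 to 46 mm apart, -68 to -38; lane 46 mm wide to the flap at 0; pen from 4 to 158 mm, right wall at y -23, left at y 54, open above. Walls 36 mm high.
- flap (a joint): Angle of the sprung flap (rad), an upright aluminium plate across the lane, 55 mm wide, 33 high, hinged on an upright pin at the left (y 34 mm): 0 shut, up to 1.6 open into the pen, one way only. About 1 N at its middle starts it; it swings shut by itself once nothing stands within its sweep, 58 mm beyond the gate line.
- fork: Loose part to be left alone: blued steel latch fork, a flat U 56 x 50 x 8 mm; origin under its middle.
- striker_bolt: Loose part to be left alone: chromed striker bolt standing on its 32 mm flange, 46 mm high; origin at the middle of its underside.
- bakelite_knob: Loose part to be left alone: black bakelite knob, 42 mm across, 38 mm high; origin at the middle of its underside.
- mallet_head: Loose part to be left alone: copper-faced mallet head lying on its side, 80 x 36 x 36 mm; origin under its middle.

How it is judged:
By the outcome, as a careful person would: the job done as asked, in the order asked, and still so for the second after the job is handed in, with the robot touching nothing.
It also fails if it takes over 64 s, if anything falls off the work surface, if the arm or the gripper's body presses on something with over 40 N, if the wrist force passes 120 N, or if a joint passes its speed limit or range.

## Working session

There is one attempt and no reset: what is moved stays moved. The work goes in short steps, Python scripts to look and compute and a tool call to move; the robot and the scene stay as the last step left them, time stands still between calls to the robot, and variables do not carry over. Pictures are saved under pics/ and viewed, at most 10 in all, crops included, and the job is handed in when it is done.

Besides the shell and the picture viewer there is one more tool, called as a command line: name --argument value ..., lists and objects as JSON in quotes. jog_arm: Moves the arm, as the interface text tells. Its arguments: {"type":"object","properties":{"increments":{"type":"string"},"squeeze":{"type":"number"}},"required":["increments"]}

```bash
mkdir -p pics; cat > h.py <<'E'
import numpy as np, cv2
from rig import manip, viewer, finder
def pix2ray(f,uv):
    V=np.array(f["view"]);R=V[:3,:3];t=V[:3,3]
    d=np.array([(uv[0]-f["cx"])/f["fx"],-(uv[1]-f["cy"])/f["fy"],-1.])
    return -R.T@t, R.T@d
def at_z(f,uv,z):
    o,d=pix2ray(f,uv); return o+d*(z-o[2])/d[2]
def tri(a,b):
    A=np.zeros((3,3));v=np.zeros(3)
    for o,d in (a,b):
        d=d/np.linalg.norm(d);P=np.eye(3)-np.outer(d,d);A+=P;v+=P@o
    return np.linalg.solve(A,v)
def proj(f,p):
    V=np.array(f["view"]);c=V[:3,:3]@np.array(p)+V[:3,3]
    return np.array([f["cx"]+f["fx"]*c[0]/-c[2],f["cy"]-f["fy"]*c[1]/-c[2]])
def save(f,n): cv2.imwrite("pics/"+n,cv2.cvtColor(f["pixels"],cv2.COLOR_RGB2BGR))
E
python3 - <<'E'
from h import *
s=viewer.grab_frame("scene");t=viewer.grab_frame("top")
save(s,"s0.png");save(t,"t0.png")
print({k:np.shape(v) for k,v in s.items()}, [k for k in s])
for n in ["seat","pad","lane","cartridge","fork","striker_bolt","bakelite_knob","mallet_head"]:
    a=finder.landmark_of(s,n);b=finder.landmark_of(t,n)
    print(n,[(np.round(x["location"]),round(x["confidence"],2)) for x in a[:2]],[(np.round(x["location"]),round(x["confidence"],2)) for x in b[:2]])
    if a and b: print("  tri",tri(pix2ray(s,a[0]["location"]),pix2ray(t,b[0]["location"])).round(1))
    z={"seat":96,"pad":92,"lane":10,"cartridge":117}.get(n,0)
    if b: print("  top@z",at_z(t,b[0]["location"],z).round(1))
print(manip.observe())
E
```

```text
{'pixels': (480, 640, 3), 'fx': (), 'fy': (), 'cx': (), 'cy': (), 'view': (4, 4), 'shot': ()} ['pixels', 'fx', 'fy', 'cx', 'cy', 'view', 'shot']
seat [(array([290., 188.]), 0.56)] [(array([418., 254.]), 0.69), (array([156., 243.]), 0.62)]
  tri [ 578.  -158.4   99.2]
  top@z [ 576.6 -157.7   96. ]
pad [(array([322., 180.]), 0.75)] [(array([417., 284.]), 0.73), (array([419., 255.]), 0.46)]
  tri [ 514.1 -148.3  106.7]
  top@z [ 520.2 -154.3   92. ]
lane [(array([370., 331.]), 0.77)] [(array([238., 266.]), 0.65), (array([166., 324.]), 0.64)]
  tri [574.  190.1   9.5]
  top@z [570.7 192.5  10. ]
cartridge [(array([288., 182.]), 0.97)] [(array([420., 251.]), 0.92)]
  tri [ 581.  -159.8  118.1]
  top@z [ 579.8 -159.   117. ]
fork [(array([242., 168.]), 0.91)] [(array([520., 238.]), 0.56)]
  tri [ 616.4 -381.8   -8.1]
  top@z [ 617.8 -381.     0. ]
striker_bolt [(array([397., 418.]), 0.64)] [(array([154., 244.]), 0.55)]
  tri [620.8 360.9   1.9]
  top@z [618.1 363.9   0. ]
bakelite_knob [(array([465., 368.]), 0.91)] [(array([165., 324.]), 0.84)]
  tri [457.9 337.6   5. ]
  top@z [457.9 339.    0. ]
mallet_head [(array([255., 289.]), 0.9)] [(array([342., 182.]), 0.56)]
  tri [739.2 -19.2   2.2]
  top@z [742.3 -20.9   0. ]
{'time_s': 0.9, 'joints': array([1.14819138e+00, 4.79702372e-02, 9.92390577e-02, 1.62198127e+00,
       8.64259511e-06, 1.44301533e+00]), 'qd': array([ 0.000538  , -0.0018068 ,  0.00109606, -0.001169  , -0.00196786,
       -0.00129455]), 'joint_torque': array([-3.07595437e-04, -3.38634861e+01,  3.20160377e+01,  8.25859424e-04,
       -2.08013898e-04,  5.22322367e-06]), 'tool_pos': array([152.55673729, 502.36360454, 216.04666733]), 'tcp_rot': array([1.46878669e-01, 9.89154515e-01, 4.15333384e-05, 7.23697385e-06]), 'ft_force': array([-0.02170883, -0.40494747, -0.42185632]), 'torque': array([-0.05526633, -0.00372922,  0.00855989]), 'grasp_force': 0.0, 'gripper_width': 85.526810642222}
```

View pics/s0.png

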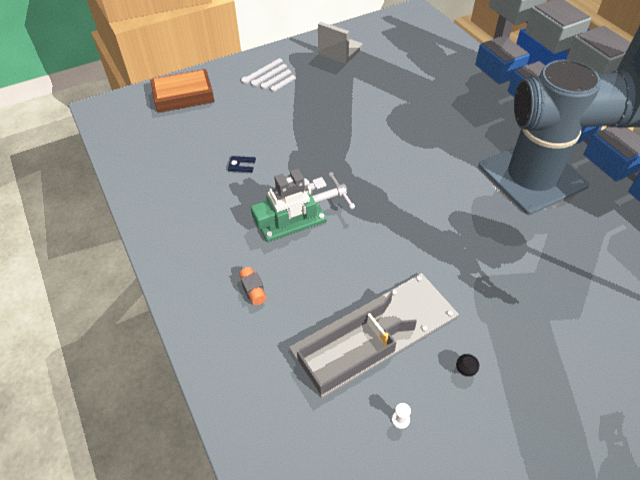

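View pics/t0.png

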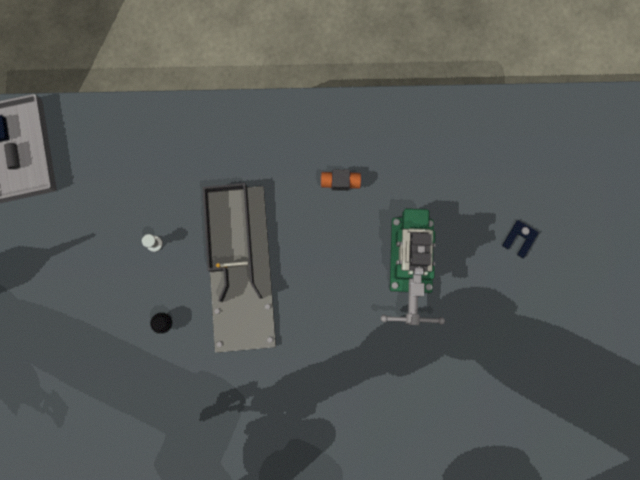

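The scene view shows the vise and cartridge near (290,188), with the pad toward the robot. The gate is at (370,340). In the top view the lane runs from (245,350) up to (228,190), and the nest is at (418,255).

```bash
python3 - <<'E'
from h import *
t=cv2.imread("pics/t0.png");s=cv2.imread("pics/s0.png")
a=cv2.resize(t[200:330,370:470],None,fx=4,fy=4,interpolation=cv2.INTER_CUBIC)
b=cv2.resize(t[175:360,190:290],None,fx=3.2,fy=3.2,interpolation=cv2.INTER_CUBIC)
H=600;a=cv2.copyMakeBorder(a,0,H-a.shape[0],0,0,0);b=cv2.copyMakeBorder(b,0,H-b.shape[0],0,0,0)
cv2.imwrite("pics/c0.png",np.hstack([a,b]))
f=viewer.grab_frame("top")
for n in ["cartridge","lane","pad","flap"]:
    r=finder.regions_of(f,n)
    if r:
        ys,xs=np.nonzero(r[0]["region"]); print(n,r[0]["confidence"],cv2.minAreaRect(np.c_[xs,ys].astype(np.float32)),r[0]["location"])
print(f["fx"],np.array(f["view"]).round(3))
E
```

```text
cartridge 0.64 ((419.95361328125, 251.5206298828125), (21.02374839782715, 37.733768463134766), 2.6025619506835938) [421.6, 250.0]
lane 0.81 ((238.4117431640625, 266.3529357910156), (167.65855407714844, 63.964881896972656), 85.60128784179688) [241.8, 264.4]
pad 0.67 ((417.0, 282.0), (14.0, 28.0), 0.0) [417.6, 283.8]
flap 0.41 ((234.5369110107422, 264.90576171875), (3.8930368423461914, 25.168933868408203), 84.80557250976562) [234.5, 262.4]
600.1754224520821 [[-1.900000e-02 -1.000000e+00 -3.000000e-03  3.082100e+01]
 [ 9.890000e-01 -1.900000e-02  1.480000e-01 -6.130250e+02]
 [-1.480000e-01 -1.000000e-03  9.890000e-01 -1.133073e+03]
 [ 0.000000e+00  0.000000e+00  0.000000e+00  1.000000e+00]]
```

View pics/c0.png

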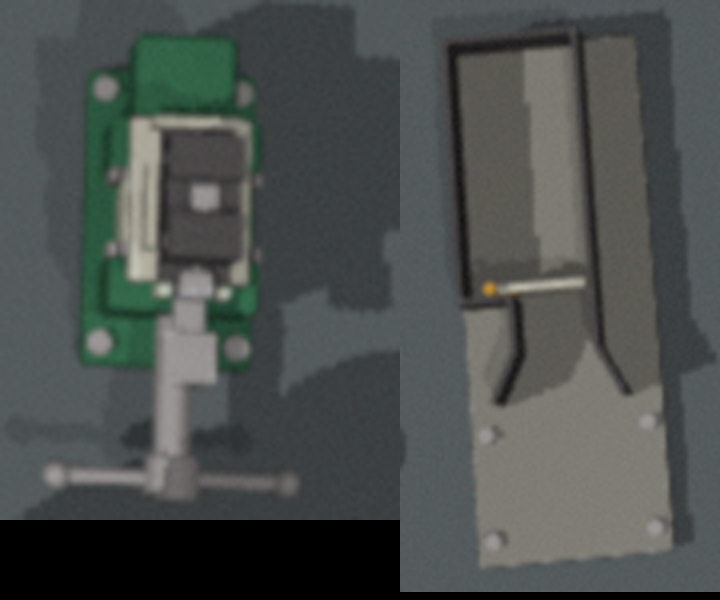

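The zoom shows the pad at about px (417,289.5) and the cartridge top centre at (421,249.5). The lane plate edges and guides are clear, so I'll convert them to world coordinates.

```bash
python3 - <<'E'
from h import *
f=viewer.grab_frame("top")
A=lambda c,z:at_z(f,(370+c[0]/4,200+c[1]/4),z)
B=lambda c,z:at_z(f,(190+(c[0]-400)/3.2,175+c[1]/3.2),z)
yaw=lambda p,q:np.degrees(np.arctan2(q[1]-p[1],q[0]-p[0])).round(1)
pad=A((190,358),92);c=A((201,198),137);print("pad",pad,"cart",c,yaw(pad,c),np.linalg.norm((c-pad)[:2]))
print("cart edges",yaw(A((158,262),137),A((160,130),137)),yaw(A((241,262),137),A((242,135),137)),"nest edges",yaw(A((128,280),110),A((128,118),110)),yaw(A((245,283),110),A((251,120),110)), "vise base",yaw(A((80,365),8),A((88,75),8)),yaw(A((250,370),8),A((258,80),8)))
bl=B((481,567),10);br=B((672,550),10)
print("apron",bl,br,np.linalg.norm(bl-br),yaw(br,bl)-90)
print("left edge",yaw(bl,B((464,305),10)),"right",yaw(br,B((636,38),10)))
wl=B((516,300),46);print("walls right top",yaw(B((600,340),46),B((576,35),46)),"left pen",yaw(B((466,300),46),B((452,45),46)))
th=np.radians(yaw(bl,B((464,305),10)));m=(bl+br)/2
for th in np.radians([0,2,3,4]): print(np.degrees(th),"lane from apron",m[:2]+165*np.array([np.cos(th),np.sin(th)]))
for n,p,z in (("hinge",(489,288),46),("flaptip",(585,283),43),("rwall at gate",(590,283),46),("guideR end",(629,392),46),("guideL end",(500,402),46)): print(n,B(p,z).round(1))
E
```

```text
pad [ 510.34972422 -154.39748207   92.        ] cart [ 579.45669167 -155.43647778  137.        ] -0.9 69.11477745517132
cart edges -3.2 -3.0 nest edges -2.2 -4.7 vise base -3.6 -4.2
apron [399.84404773 236.2163138   10.        ] [407.95876539 118.52875034  10.        ] 117.96699214125378 3.9000000000000057
left edge 4.2 right 3.7
walls right top 4.4 left pen 3.6
0.0 lane from apron [568.90140656 177.37253207]
2.0 lane from apron [568.80089302 183.13094902]
3.0000000000000004 lane from apron [568.67527979 186.00796485]
4.0 lane from apron [568.49947485 188.88235024]
hinge [568.4 226.1  46. ]
flaptip [570.7 167.9  43. ]
rwall at gate [570.3 164.5  46. ]
guideR end [503.6 140.9  46. ]
guideL end [499. 219.  46.]
```

```bash
cat >> h.py <<'E'
from scipy.spatial.transform import Rotation as Ro
def go(p,yang,tilt=0):
    """yang: direction of tool y in deg; tilt deg moves gripper body toward base (-x side)"""
    o=manip.observe();R0=Ro.from_quat(o["tcp_rot"])
    a=np.radians(yang);y=np.array([np.cos(a),np.sin(a),0]);z=np.array([0,0,-1.]);x=np.cross(y,z)
    # tool x points about -X world; tilt about y
    R=Ro.from_matrix(np.c_[x,y,z])
    if tilt: R=Ro.from_rotvec(-np.radians(tilt)*y)*R
    d=R0.inv().apply(np.array(p)-o["tool_pos"])/10
    w=(R0.inv()*R).as_rotvec(degrees=True)
    print("t",o["time_s"],"pos",o["tool_pos"].round(1),"d_cm",d.round(2),"w",w.round(1),"toolz",(R.as_matrix()[:,2]).round(2))
E
python3 -c "
from h import *
go((505,-154,170),86.5,8)"
```

```text
t 1.2 pos [152.6 502.3 216. ] d_cm [-52.79 -52.56   4.6 ] w [ -0.9  -8.  -13.4] toolz [ 0.14 -0.01 -0.99]
```

jog_arm --increments "-52.8 -52.6 2 -0.9 -8 -13.4 -1; -52.8 -52.6 2 -0.9 -8 -13.4 -1; -52.8 -52.6 2 -0.9 -8 -13.4 -1; -52.8 -52.6 2 -0.9 -8 -13.4 -1; -52.8 -52.6 2 -0.9 -8 -13.4 -1"

```text
time_s: 1.82
tool_pos: [300.8, 225.6, 207.8]
tcp_rot: [0.03, 0.997, -0.002, 0.071]
ft_force: [1.5, 1.5, 0.6]
gripper_width: -0.3
grasp_force: 0.0
```

```bash
python3 -c "
from h import *
go((505,-154,190),86.5,8)"
```

```text
t 1.825 pos [300.8 225.6 207.8] d_cm [-22.15 -36.68   4.96] w [0.  0.1 0.1] toolz [ 0.14 -0.01 -0.99]
```

jog_arm --increments "-22 -36.7 5 0 0 0 -1; -22 -36.7 5 0 0 0 -1; -22 -36.7 5 0 0 0 -1; -22 -36.7 5 0 0 0 -1; -22 -36.7 5 0 0 0 -1"

```text
time_s: 2.45
tool_pos: [447.7, -50.7, 194.6]
tcp_rot: [0.031, 0.997, -0.002, 0.071]
ft_force: [0.2, 0.6, 0.3]
gripper_width: 0.3
grasp_force: 0.0
```

```bash
python3 -c "
from h import *
go((505,-154,135),86.5,8)"
```

```text
t 2.45 pos [447.7 -50.7 194.6] d_cm [-5.45 -9.95  6.8 ] w [-0.   0.1 -0. ] toolz [ 0.14 -0.01 -0.99]
```

jog_arm --increments "-5 -10 4 0 0 0 -1; -5.2 -10 5 0 0 0 -1; -5.4 -10 6 0 0 0 -1; -5.4 -10 6.8 0 0 0 -1; -5.4 -10 6.8 0 0 0 -1"

```text
time_s: 3.08
tool_pos: [503.2, -150.8, 134.3]
tcp_rot: [0.029, 0.997, -0.002, 0.07]
ft_force: [-1.1, -0.1, 0.7]
gripper_width: -0.0
grasp_force: 0.0
```

```bash
python3 - <<'E'
from h import *
f=viewer.grab_frame("scene");t=viewer.grab_frame("top")
o=manip.observe();tip=o["tool_pos"]+19*Ro.from_quat(o["tcp_rot"]).as_matrix()[:,2]
print(tip, proj(f,tip),proj(t,tip))
A=cv2.resize(f["pixels"][130:250,240:370],None,fx=3,fy=3,interpolation=cv2.INTER_CUBIC)
B=cv2.resize(t["pixels"][200:320,360:490],None,fx=3,fy=3,interpolation=cv2.INTER_CUBIC)
save({"pixels":np.hstack([A,B])},"c1.png")
E
```

```text
[ 506.58068064 -151.36488271  116.77861204] [321.16544904 173.84169958] [417.98617012 290.69449589]
```

View pics/c1.png

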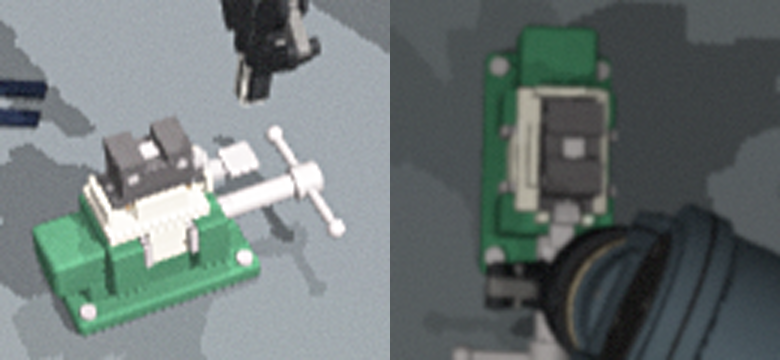

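The scene crop shows closed fingertips above the pad tongue (tongue at px (320,183), tips at about (324,163)), and the top view shows the wrist covering the pad. I'll check the projection of the tip against the pad.

```bash
python3 - <<'E'
from h import *
f=viewer.grab_frame("scene");t=viewer.grab_frame("top")
print("pad proj",proj(f,(510,-154,92)),proj(t,(510,-154,92)),"tri",tri(pix2ray(f,(320,182.7)),pix2ray(t,(417,289.5))),tri(pix2ray(f,(320,182.7)),pix2ray(t,(418,289.5))))
o=manip.observe();R=Ro.from_quat(o["tcp_rot"]).as_matrix();print(o["tool_pos"])
for k in (19,6,0,-10): print(k,proj(f,o["tool_pos"]+k*R[:,2]))
print("cam",pix2ray(f,(0,0))[0],pix2ray(t,(0,0))[0])
a=np.array(f["pixels"])[155:185,312:336].mean(2).astype(int);print(a[::2,::2])
E
```

```text
pad proj [319.39743709 181.54308675] [417.29443726 289.69205764] tri [ 509.83117651 -153.3988064    89.00318139] [ 509.47810388 -155.21303275   87.33588428]
[ 504.17342547 -151.5484422   135.85191   ]
19 [320.9716031  173.69350362]
6 [321.67060241 169.23468278]
0 [321.99686806 167.15347892]
-10 [322.54585677 163.65155507]
cam [ 915.36929709  644.24146249 1004.71438331] [ 438.89223072   18.44715089 1211.46033253]
[[167 170 166 135 141 129  42  54  52 151 174 170]
 [168 165 173 122 145 104  49  60  57 175 171 168]
 [171 170 167 106 174  76  61  61  63 173 170 169]
 [169 166 172 111 200  43  57  51  73 170 164 167]
 [166 168 168 165 218 124 132 132 181 170 169 169]
 [167 170 168 166 175 174 168 168 171 169 172 170]
 [166 168 168 165 166 168 168 170 168 167 167 171]
 [169 169 168 167 164 168 169 166 163 167 167 165]
 [168 170 170 167 171 165 167 167 164 166 172 166]
 [168 169 172 172 165 168 169 169 162 246 255 171]
 [146 151 152 167 167 167 166 169 144 236 253 166]
 [140 114 113 164 219 189 163 166 162 139 219 243]
 [169 203 232 251 249 246 165 166 169 169 145 244]
 [153 253 245 245 246 248 235 166 169 170 162 181]
 [230 231 246 246 247 247 250 179 167 168 171 139]]
```

```bash
python3 - <<'E'
from h import *
f=viewer.grab_frame("scene")
o=manip.observe();R=Ro.from_quat(o["tcp_rot"]).as_matrix()
k=6;x0,y0=270,90
A=cv2.resize(f["pixels"][y0:y0+100,x0:x0+120],None,fx=k,fy=k,interpolation=cv2.INTER_CUBIC)
for d,c in ((19,(255,0,0)),(0,(0,255,0)),(-54,(0,0,255)),(-150,(255,0,255))):
    for yy in (-40,0,40):
        p=proj(f,o["tool_pos"]+d*R[:,2]+yy*R[:,1]);q=((p-[x0,y0]+.5)*k).astype(int)
        cv2.circle(A,tuple(int(v) for v in q),4,c,-1)
save({"pixels":A},"c2.png")
E
```

```text
(no output)
```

View pics/c2.png

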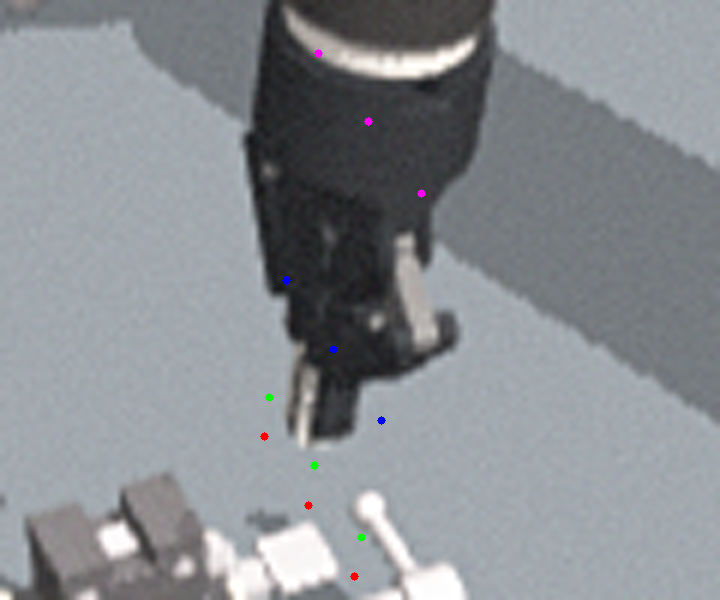

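Fingers show about 10 px above the predicted tip, possibly around 30 mm higher. I'll descend slowly with force feedback.

jog_arm --increments "0.07 0 0.5 0 0 0 -1; 0.14 0 1 0 0 0 -1; 0.2 0 1.5 0 0 0 -1; 0.25 0 1.8 0 0 0 -1; 0.25 0 1.8 0 0 0 -1"

```text
time_s: 3.95
tool_pos: [503.4, -152.1, 115.7]
tcp_rot: [0.03, 0.997, -0.002, 0.07]
ft_force: [0.3, 0.9, -0.2]
gripper_width: -0.0
grasp_force: 0.0
```

jog_arm --increments "0.03 0 0.2 0 0 0 -1; 0.06 0 0.4 0 0 0 -1; 0.08 0 0.6 0 0 0 -1; 0.12 0 0.8 0 0 0 -1; 0.12 0 0.8 0 0 0 -1"

```text
time_s: 4.58
tool_pos: [503.5, -152.1, 107.9]
tcp_rot: [0.03, 0.997, -0.002, 0.07]
ft_force: [0.7, -0.8, 0.5]
gripper_width: -0.1
grasp_force: 0.0
```

jog_arm --increments "0.03 0 0.2 0 0 0 -1; 0.06 0 0.4 0 0 0 -1; 0.08 0 0.6 0 0 0 -1; 0.12 0 0.8 0 0 0 -1; 0.12 0 0.8 0 0 0 -1"

```text
time_s: 5.2
tool_pos: [503.4, -152.1, 99.8]
tcp_rot: [0.03, 0.997, -0.002, 0.07]
ft_force: [-0.0, 0.3, 0.2]
gripper_width: -0.2
grasp_force: 0.0
```

```bash
python3 - <<'E'
from h import *
f=viewer.grab_frame("scene");t=viewer.grab_frame("top")
A=cv2.resize(f["pixels"][130:230,260:370],None,fx=4,fy=4,interpolation=cv2.INTER_CUBIC)
B=cv2.resize(t["pixels"][210:310,375:460],None,fx=4,fy=4,interpolation=cv2.INTER_CUBIC)
save({"pixels":np.hstack([A,B])},"c3.png")
E
```

```text
(no output)
```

View pics/c3.png

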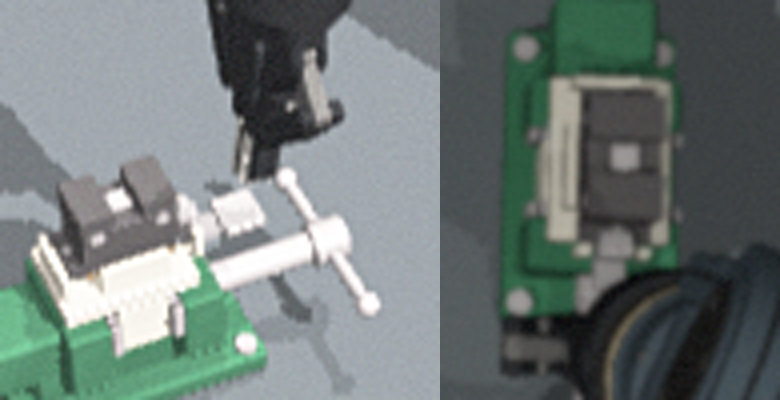

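The tip is at px (324,174), still visibly above the pad at (320,183), with no contact. I'll continue down.

jog_arm --increments "0.03 0 0.2 0 0 0 -1; 0.06 0 0.4 0 0 0 -1; 0.08 0 0.6 0 0 0 -1; 0.12 0 0.8 0 0 0 -1; 0.12 0 0.8 0 0 0 -1"

```text
time_s: 5.92
tool_pos: [503.3, -152.1, 91.7]
tcp_rot: [0.03, 0.997, -0.002, 0.07]
ft_force: [0.8, -0.5, -0.1]
gripper_width: -0.2
grasp_force: 0.0
```

jog_arm --increments "0.03 0 0.2 0 0 0 -1; 0.04 0 0.3 0 0 0 -1; 0.06 0 0.4 0 0 0 -1; 0.08 0 0.5 0 0 0 -1; 0.08 0 0.5 0 0 0 -1"

```text
time_s: 6.55
tool_pos: [503.4, -152.2, 86.8]
tcp_rot: [0.03, 0.997, -0.002, 0.07]
ft_force: [0.6, 0.2, 0.3]
gripper_width: -0.0
grasp_force: 0.0
```

```bash
python3 - <<'E'
from h import *
f=viewer.grab_frame("scene");t=viewer.grab_frame("top")
o=manip.observe();R=Ro.from_quat(o["tcp_rot"]).as_matrix()
A=cv2.resize(f["pixels"][130:230,270:350],None,fx=6,fy=6,interpolation=cv2.INTER_CUBIC)
B=cv2.resize(t["pixels"][250:350,380:430],None,fx=6,fy=6,interpolation=cv2.INTER_CUBIC)
for d,c in ((19,(255,0,0)),(-54,(0,0,255))):
    for yy in (-40,0,40):
        p=(proj(f,o["tool_pos"]+d*R[:,2]+yy*R[:,1])-[270,130]+.5)*6
        cv2.circle(A,(int(p[0]),int(p[1])),3,c,-1)
        p=(proj(t,o["tool_pos"]+d*R[:,2]+yy*R[:,1])-[380,250]+.5)*6
        cv2.circle(B,(int(p[0]),int(p[1])),3,c,-1)
save({"pixels":np.hstack([A,B])},"c4.png")
E
```

```text
(no output)
```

View pics/c4.png

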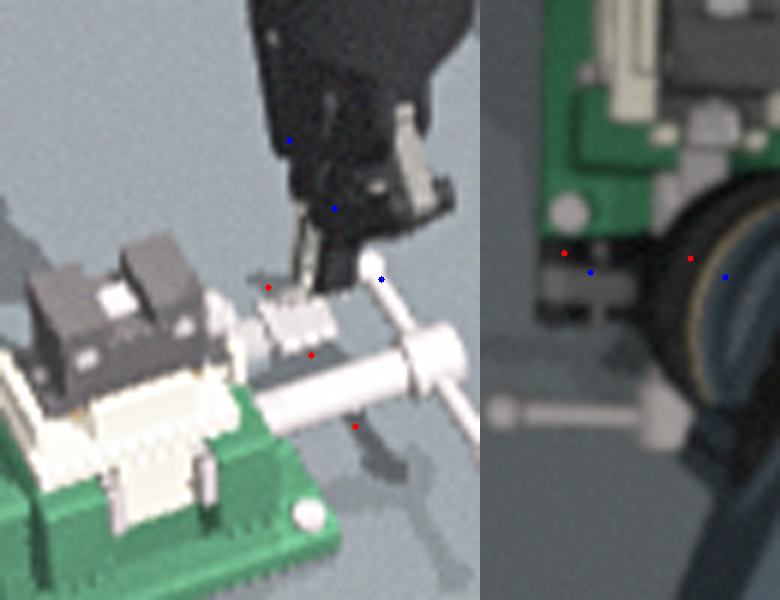

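```bash
python3 - <<'E'
from h import *
f=viewer.grab_frame("scene");t=viewer.grab_frame("top")
o=manip.observe();R=Ro.from_quat(o["tcp_rot"]).as_matrix();T=o["tool_pos"]
for us in ((345,161),(345,164)):
  for ut in ((390,291),(390,297),(390,303)):
    a,b=pix2ray(f,us),pix2ray(t,ut);p=tri(a,b)
    print(p.round(0),"in tool",(R.T@(p-T)).round(0),"reproj",proj(f,p).round(1),proj(t,p).round(1))
print(o["joints"].round(3),o["gripper_width"])
for n in ["pad","cartridge"]:
  print(n,[ (x["location"],x["confidence"]) for x in finder.landmark_of(f,n)[:1]])
E
```

```text
[495. -86. 207.] in tool [  -4.   66. -120.] reproj [341.  160.3] [387.2 295. ]
[488. -89. 200.] in tool [   3.   63. -115.] reproj [343.  160.7] [388.6 299. ]
[482. -91. 194.] in tool [  10.   59. -110.] reproj [345. 161.] [390. 303.]
[495. -86. 198.] in tool [  -3.   65. -112.] reproj [340.8 163.2] [387.  295.2]
[488. -89. 192.] in tool [   4.   62. -106.] reproj [342.8 163.6] [388.4 299.2]
[482. -92. 185.] in tool [  11.   59. -101.] reproj [344.8 164. ] [389.9 303.2]
[-0.455 -0.092 -0.304  1.23   0.053 -0.391] -0.15328242775133688
pad [([321.2, 179.8], 0.58)]
cartridge [([287.9, 184.1], 0.56)]
```

Triangulating the knuckle puts the gripper directly above the pad and roughly 25–30 mm higher than the readout. Descending further by force.

jog_arm --increments "0.03 0 0.2 0 0 0 -1; 0.06 0 0.4 0 0 0 -1; 0.08 0 0.6 0 0 0 -1; 0.12 0 0.8 0 0 0 -1; 0.12 0 0.8 0 0 0 -1"

```text
time_s: 7.48
tool_pos: [503.2, -152.1, 78.6]
tcp_rot: [0.03, 0.997, -0.002, 0.07]
ft_force: [0.3, 0.4, 0.0]
gripper_width: -0.2
grasp_force: 0.0
```

jog_arm --increments "0.03 0 0.2 0 0 0 -1; 0.04 0 0.3 0 0 0 -1; 0.06 0 0.4 0 0 0 -1; 0.08 0 0.5 0 0 0 -1; 0.08 0 0.5 0 0 0 -1"

```text
time_s: 8.1
tool_pos: [503.3, -152.3, 73.9]
tcp_rot: [0.03, 0.997, -0.003, 0.07]
ft_force: [-1.5, -0.8, 1.9]
gripper_width: 0.0
grasp_force: 1.1
```

```bash
python3 - <<'E'
from h import *
f=viewer.grab_frame("scene");t=viewer.grab_frame("top")
o=manip.observe();print(o["ft_force"],o["tool_pos"])
a=f["pixels"][165:195:1,310:336].mean(2).astype(int);print(a[::2,::2])
E
```

```text
[-0.00583729  0.32403386  0.45607208] [ 503.33580493 -152.28485552   73.91036814]
[[168 170 169 171  91  28  37  38  40  54  44 144  80]
 [167 170 168 170 131  68  37  43  37  48  54  63  44]
 [168 171 166 166 173 150  40  41  43  41  38  35  67]
 [165 169 170 170 168  67  54  36  40  38  34  36  29]
 [169 171 173 170 150  67 127  39  43  39  34  64  56]
 [170 146 150 154 157  96 132  31  47  44 138 255 173]
 [168 140 119 121 138 131 132  45  65  60 135 221 242]
 [167 173 134 151 134 164 123  56  58  60 173 146 246]
 [167 170 235 166 135 156  63  45  58  73 174 162 179]
 [187 183 217 231 158 188 160 161 147 168 168 171 140]
 [229 231 208 240 234 235 235 245 188 168 172 170 167]
 [248 229 231 177 240 252 221 187 173 170 171 164 166]
 [247 204 194 123 224 121 125 115 112 154 182 213 246]
 [249 165 152 115 116 115 119 155 206 248 252 254 253]
 [235 111 117 120 144 202 247 253 254 253 254 254 254]]
```

jog_arm --increments "0.03 0 0.2 0 0 0 -1; 0.06 0 0.4 0 0 0 -1; 0.08 0 0.6 0 0 0 -1; 0.12 0 0.8 0 0 0 -1; 0.12 0 0.8 0 0 0 -1"

```text
time_s: 8.82
tool_pos: [503.4, -152.3, 65.7]
tcp_rot: [0.03, 0.997, -0.003, 0.07]
ft_force: [-0.3, -0.7, 3.4]
gripper_width: 0.1
grasp_force: 1.6
```

```bash
python3 - <<'E'
from h import *
f=viewer.grab_frame("scene")
o=manip.observe();print(o["ft_force"],o["tool_pos"])
a=f["pixels"][174:196,308:334].mean(2).astype(int);print("\n".join(" ".join("%3d"%v for v in r) for r in a))
E
```

```text
[-0.11179128  0.43061272  3.20932262] [ 503.44525355 -152.29351882   65.80568634]
169 169 169 170 167 158 168 172 170 173 172 143  70 102  53  39  39  38  34  37  40  38  44  41  37  40
171 169 167 153 151 130 150 157 153 159 168 135  69 137 101  64  38  36  40  36  35  38  36  34  35  31
167 170 165 121 124 117 123 119 123 126 163 128  73 142 142  76  36  40  49  41  38  35  41  44  75 104
167 170 166 142 138 119 120 122 120 128 149 110  78 139 139  70  37  37  37  26  40  45  76 102 149 205
172 167 168 170 170 141 120 122 120 125 133  97  92 139 137  61  40  46  50  47  42  66 129 155 181 240
208 192 165 169 168 168 143 123 119 122 128  79 116 172 133  45  43  63  55  54  55  79 163 167 145 205
242 240 174 168 171 169 161 124 119 124 130  70 125 184 118  38  51  65  61  55  58  93 178 168 135 154
246 250 192 164 162 175 165 136 132 144 134  63 142 188 108  50  56  61  65  60  60 100 171 171 162 149
242 244 226 186 160 205 199 191 154 167 134  74 162 230  93  46  61  57  61  59  58 109 171 173 173 163
234 239 240 203 157 222 240 233 192 157 140  83 170 227  86  40  58  57  56  58  6
[... 569 characters left out ...]
 173 158 232 230 241 247 243 249 245 204 182 130 121 151 169 184 200 214 231
169 250 248 217 211 210 205 128 139 224 211 208 193 186 196 213 163 143 130 147 181 208 229 246 251 253
174 245 249 203 187 172 166 124 128 175 175 145 119 104 118 131 148 177 199 228 247 251 253 253 253 253
168 237 251 163 149 125 120 115 116 120 119 119 118 148 178 196 227 247 250 254 254 254 254 253 253 254
170 221 234 137 112 118 116 121 121 126 137 176 206 230 246 253 254 253 254 254 253 253 254 254 254 255
177 153 153 135 112 116 128 139 158 179 204 247 253 254 253 254 254 253 254 254 254 253 255 254 252 249
179 121 130 138 138 160 176 200 221 231 239 252 255 254 253 253 254 254 254 255 255 251 249 246 239 231
```

Contact with the pad: the spring force is about 3.2 N at TCP 65.7. I'll press on to the stop.

jog_arm --increments "0.03 0 0.2 0 0 0 -1; 0.06 0 0.4 0 0 0 -1; 0.08 0 0.5 0 0 0 -1; 0.08 0 0.6 0 0 0 -1; 0.08 0 0.6 0 0 0 -1"

```text
time_s: 9.5
tool_pos: [503.8, -152.4, 60.1]
tcp_rot: [0.03, 0.997, -0.003, 0.071]
ft_force: [1.0, -0.2, 4.7]
gripper_width: 0.1
grasp_force: 1.9
```

```bash
python3 - <<'E'
from h import *
f=viewer.grab_frame("scene");t=viewer.grab_frame("top")
o=manip.observe();print(o["ft_force"],o["tool_pos"])
for n in ["cartridge","pad"]:
  print(n,[(x["location"],round(x["confidence"],2)) for g in (f,t) for x in finder.landmark_of(g,n)[:1]])
E
```

```text
[1.40900796 0.16157601 4.67614836] [ 503.62706487 -152.3675988    60.01657952]
cartridge [([288.1, 178.6], 0.72), ([421.3, 247.5], 0.75)]
pad [([322.3, 184.4], 0.44), ([416.6, 288.5], 0.45)]
```

jog_arm --increments "0.03 0 0.2 0 0 0 -1; 0.04 0 0.3 0 0 0 -1; 0.05 0 0.4 0 0 0 -1; 0.05 0 0.4 0 0 0 -1; 0.05 0 0.4 0 0 0 -1"

```text
time_s: 10.42
tool_pos: [503.7, -152.5, 57.6]
tcp_rot: [0.03, 0.997, -0.003, 0.071]
ft_force: [-1.4, 1.7, 11.2]
gripper_width: 0.3
grasp_force: 6.0
```

Pad is at its stop (11 N) and the cartridge has popped: its landmark rose about 4.5 px, or 14 mm. Retreating straight up.

jog_arm --increments "-0.5 0 -3 0 0 0 -1; -1.1 0 -8 0 0 0 -1; -1.7 0 -12 0 0 0 0; -1.7 0 -12 0 8 0 1; -1.7 0 -12 0 8 0 1"

```text
time_s: 11.05
tool_pos: [502.8, -151.8, 172.7]
tcp_rot: [0.03, 1.0, 0.001, -0.004]
ft_force: [-0.2, 0.6, -1.5]
gripper_width: 54.4
grasp_force: 0.0
```

```bash
python3 - <<'E'
from h import *
f=viewer.grab_frame("scene");t=viewer.grab_frame("top")
for n in ["cartridge"]:
  a=finder.landmark_of(f,n);b=finder.landmark_of(t,n)
  print(n,a[0],b[0],tri(pix2ray(f,a[0]["location"]),pix2ray(t,b[0]["location"])),at_z(t,b[0]["location"],130))
  r=finder.regions_of(t,n)[0]["region"];ys,xs=np.nonzero(r);print(cv2.minAreaRect(np.c_[xs,ys].astype(np.float32)))
go((580,-158,170),86.5)
E
```

```text
cartridge {'location': [288.5, 178.1], 'confidence': 0.96} {'location': [420.0, 247.7], 'confidence': 0.72} [ 582.98501307 -155.30426622  136.85241988] [ 583.67954711 -156.25600314  130.        ]
((421.0, 249.5), (37.0, 22.0), 90.0)
t 11.3 pos [ 502.1 -151.8  176.6] d_cm [-7.81 -0.14  0.66] w [-0. -0.  0.] toolz [ 0.  0. -1.]
```

jog_arm --increments "-5 -0.05 0 0 0 0 1; -7.9 -0.05 0 0 0 0 1; -7.9 -0.05 0 0 0 0 1; -7.9 -0.05 0.5 0 0 0 1; -7.9 -0.05 0.5 0 0 0 1"

```text
time_s: 11.92
tool_pos: [580.9, -157.3, 171.9]
tcp_rot: [0.03, 1.0, -0.0, -0.0]
ft_force: [-0.3, -0.5, -0.3]
gripper_width: 85.5
grasp_force: 0.0
```

```bash
python3 - <<'E'
from h import *
f=viewer.grab_frame("scene");t=viewer.grab_frame("top")
o=manip.observe();R=Ro.from_quat(o["tcp_rot"]).as_matrix();print(o["tool_pos"],o["gripper_width"])
x0,y0=235,95
A=cv2.resize(f["pixels"][y0:y0+110,x0:x0+110],None,fx=5,fy=5,interpolation=cv2.INTER_CUBIC)
for b,c in ((0,(255,0,0)),(36,(0,255,0))):
    for d in (0,19):
      for yy in (-42,0,42):
        p=(proj(f,o["tool_pos"]+d*R[:,2]+[0,0,b]+yy*R[:,1])-[x0,y0]+.5)*5
        cv2.circle(A,(int(p[0]),int(p[1])),3,c,-1 if d else 1)
save({"pixels":A},"c5.png")
E
```

```text
[ 581.40346706 -157.40421779  172.26022198] 85.25949772891623
```

View pics/c5.png

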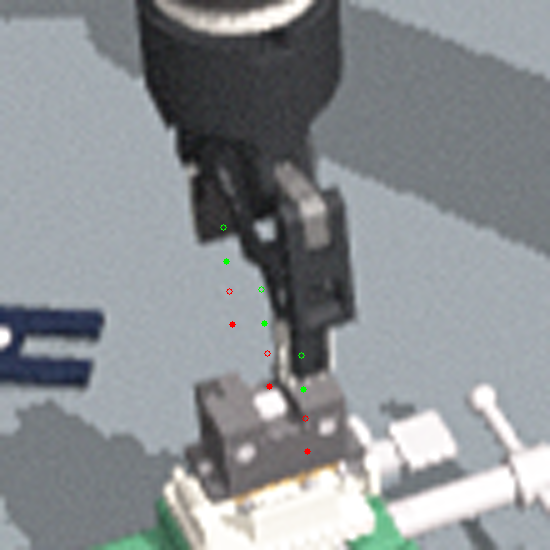

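The open gripper straddles the cartridge. The fingers match the readout raised by about 36 mm (near tip at (312,378) in the crop), so I'll go down to a reading of about 92.

jog_arm --increments "0 0 2 0 0 0 1; 0 0 4 0 0 0 1; 0 0 5.5 0 0 0 1; 0 0 6 0 0 0 1; 0 0 6 0 0 0 1"

```text
time_s: 12.65
tool_pos: [582.1, -157.4, 111.9]
tcp_rot: [0.03, 1.0, -0.0, 0.0]
ft_force: [0.1, -0.2, 0.8]
gripper_width: 84.9
grasp_force: 0.0
```

jog_arm --increments "0 0 1 0 0 0 1; 0 0 2 0 0 0 1; 0 0 2.1 0 0 0 1; 0 0 2.1 0 0 0 1; 0 0 2.1 0 0 0 1"

```text
time_s: 13.28
tool_pos: [582.6, -157.6, 91.3]
tcp_rot: [0.03, 1.0, -0.0, 0.001]
ft_force: [0.9, 0.2, 0.0]
gripper_width: 85.2
grasp_force: 0.0
```

jog_arm --increments "0 0 0 0 0 0 -0.15; 0 0 0 0 0 0 -0.25; 0 0 0 0 0 0 -0.5; 0 0 0 0 0 0 -0.5; 0 0 0 0 0 0 -0.5" --squeeze 40

```text
time_s: 13.9
tool_pos: [582.3, -157.5, 91.2]
tcp_rot: [0.03, 1.0, -0.0, 0.0]
ft_force: [-0.1, 0.3, 2.0]
gripper_width: 33.5
grasp_force: 46.5
```

Gripped at 34 mm. Lifting.

jog_arm --increments "0 0 -0.5 0 0 0 -0.6; 0 0 -2 0 0 0 -0.6; 0 0 -4 0 0 0 -0.6; 0 0 -6 0 0 0 -0.6; 0 0 -7 0 0 0 -0.6" --squeeze 60

```text
time_s: 14.52
tool_pos: [583.0, -157.8, 163.1]
tcp_rot: [0.03, 1.0, -0.001, 0.002]
ft_force: [0.6, 0.3, -3.1]
gripper_width: 33.4
grasp_force: 61.3
```

```bash
python3 - <<'E'
from h import *
f=viewer.grab_frame("scene");t=viewer.grab_frame("top")
o=manip.observe();print(o["tool_pos"],o["gripper_width"],o["ft_force"],o["grasp_force"])
for g in (f,t):
  print([(x["location"],round(x["confidence"],2)) for x in finder.landmark_of(g,"cartridge")[:1]])
  print([(x["location"],round(x["confidence"],2)) for x in finder.landmark_of(g,"lane")[:1]])
print(proj(f,o["tool_pos"]+[0,0,33]),proj(t,o["tool_pos"]+[0,0,33]))
th=np.radians(3.9);L=np.array([569,189.5])
print("apron ctr",L-115*np.array([np.cos(th),np.sin(th)]))
p=L-115*np.array([np.cos(th),np.sin(th)])
go((p[0],p[1],o["tool_pos"][2]),93.9)
E
```

```text
[ 583.21138242 -157.84027089  162.86600713] 33.16347590930536 [ 1.12174022 -0.81149414 -1.72980912] 61.30956519395113
[([287.6, 153.6], 0.74)]
[]
[([428.3, 243.5], 0.62)]
[([236.6, 267.1], 0.79)]
[286.36083303 157.10942678] [426.94449448 242.72332927]
apron ctr [454.26630793 181.67824157]
t 14.825 pos [ 581.6 -157.2  159.7] d_cm [14.76 33.05 -0.3 ] w [ 0.  -0.1 -7.4] toolz [ 0.  0. -1.]
```

jog_arm --increments "3 6 0 0 0 -1.5 -0.6; 6 12 0 0 0 -3 -0.6; 9 18 0 0 0 -4.5 -0.6; 12 24 0 0 0 -6 -0.6; 14 30 0 0 0 -7.4 -0.6"

```text
time_s: 15.45
tool_pos: [464.4, 133.8, 159.7]
tcp_rot: [-0.034, 0.999, -0.0, -0.0]
ft_force: [1.1, 0.9, -2.1]
gripper_width: 33.5
grasp_force: 61.3
```

```bash
python3 - <<'E'
from h import *
go((454.3,181.7,100),93.9)
E
```

```text
t 15.45 pos [464.4 133.8 159.7] d_cm [0.68 4.85 5.97] w [-0. -0.  0.] toolz [ 0.  0. -1.]
```

jog_arm --increments "0.5 3 0 0 0 0 -0.6; 0.7 4.8 2 0 0 0 -0.6; 0.7 4.8 5 0 0 0 -0.6; 0.7 4.8 8 0 0 0 -0.6; 0.7 4.8 10 0 0 0 -0.6"

```text
time_s: 16.08
tool_pos: [454.0, 179.4, 57.8]
tcp_rot: [-0.034, 0.999, -0.001, -0.002]
ft_force: [0.2, 0.9, -2.5]
gripper_width: 33.1
grasp_force: 61.4
```

```bash
python3 - <<'E'
from h import *
f=viewer.grab_frame("scene");t=viewer.grab_frame("top")
o=manip.observe();R=Ro.from_quat(o["tcp_rot"]).as_matrix();T=o["tool_pos"];print(T,o["ft_force"])
a=finder.landmark_of(f,"cartridge");b=finder.landmark_of(t,"cartridge")
print(a[:1],b[:1])
if a and b:print(tri(pix2ray(f,a[0]["location"]),pix2ray(t,b[0]["location"])))
x0,y0=355,190
A=cv2.resize(f["pixels"][y0:y0+150,x0:x0+120],None,fx=4,fy=4,interpolation=cv2.INTER_CUBIC)
c=T+[0,0,40];ax=-R[:,0];ay=R[:,1]
for sx in(-28,28):
  for sy in(-17,17):
    for sz in (-20,20):
      p=(proj(f,c+sx*ax+sy*ay+[0,0,sz])-[x0,y0]+.5)*4
      cv2.circle(A,(int(p[0]),int(p[1])),2,(255,0,0) if sz<0 else (0,255,0),-1)
save({"pixels":A},"c6.png")
E
```

```text
[452.41296227 178.88531443  56.62977851] [-0.72041523  0.13404572 -3.44682436]
[{'location': [424.5, 278.1], 'confidence': 0.6}] []
```

View pics/c6.png

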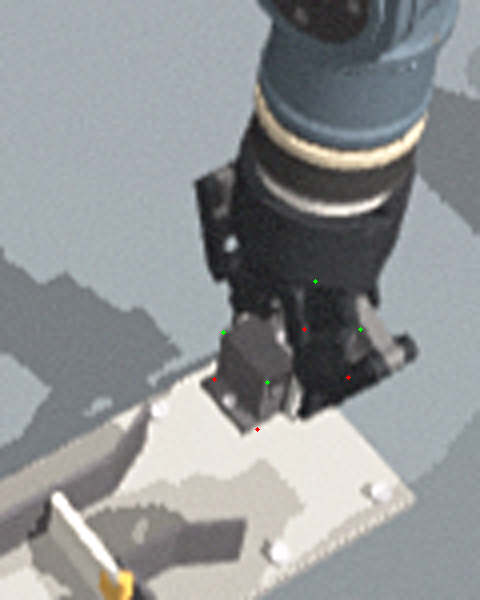

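The held cartridge hangs upright over the apron, foot corner at about (247,430) in the crop, ahead of the guides. Lowering.

jog_arm --increments "-0.1 0.25 1 0 0 0 -0.6; -0.1 0.25 2.5 0 0 0 -0.6; -0.1 0.25 4 0 0 0 -0.6; -0.1 0.25 5 0 0 0 -0.6; -0.1 0.25 5 0 0 0 -0.6"

```text
time_s: 16.9
tool_pos: [455.3, 181.8, 8.9]
tcp_rot: [-0.034, 0.999, -0.001, -0.001]
ft_force: [-0.4, 0.2, -2.6]
gripper_width: 33.7
grasp_force: 61.4
```

jog_arm --increments "0 0 0.3 0 0 0 -0.6; 0 0 0.5 0 0 0 -0.6; 0 0 0.7 0 0 0 -0.6; 0 0 0.8 0 0 0 -0.6; 0 0 0.8 0 0 0 -0.6"

```text
time_s: 17.52
tool_pos: [456.7, 182.2, 2.6]
tcp_rot: [-0.034, 0.999, -0.0, 0.0]
ft_force: [1.0, -0.2, -3.0]
gripper_width: 33.2
grasp_force: 61.4
```

jog_arm --increments "0 0 0.1 0 0 0 -0.6; 0 0 0.2 0 0 0 -0.6; 0 0 0.3 0 0 0 -0.6; 0 0 0.4 0 0 0 -0.6; 0 0 0.5 0 0 0 -0.6"

```text
time_s: 18.15
tool_pos: [456.7, 182.2, -2.5]
tcp_rot: [-0.034, 0.999, -0.0, 0.0]
ft_force: [-1.4, 0.9, -3.5]
gripper_width: 32.8
grasp_force: 61.4
```

jog_arm --increments "0 0 0.1 0 0 0 -0.6; 0 0 0.2 0 0 0 -0.6; 0 0 0.3 0 0 0 -0.6; 0 0 0.4 0 0 0 -0.6; 0 0 0.4 0 0 0 -0.6"

```text
time_s: 18.77
tool_pos: [456.8, 182.2, -5.9]
tcp_rot: [-0.034, 0.999, -0.0, 0.0]
ft_force: [-2.2, -1.0, 0.7]
gripper_width: 33.4
grasp_force: 64.1
```

jog_arm --increments "0 0 0.05 0 0 0 -0.6; 0 0 0.1 0 0 0 -0.6; 0 0 0.1 0 0 0 -0.6; 0 0 0.1 0 0 0 -0.6; 0 0 0.1 0 0 0 -0.6"

```text
time_s: 19.4
tool_pos: [456.8, 182.2, -5.9]
tcp_rot: [-0.034, 0.999, -0.0, 0.0]
ft_force: [-3.5, -2.0, 7.7]
gripper_width: 33.0
grasp_force: 67.5
```

It's seated (7.7 N). Releasing, then rising.

jog_arm --increments "0 0 -0.05 0 0 0 -0.3; 0 0 -0.1 0 0 0 0; 0 0 -0.1 0 0 0 0.4; 0 0 -0.1 0 0 0 0.8; 0 0 -0.1 0 0 0 0.8"

```text
time_s: 20.02
tool_pos: [456.8, 182.2, -6.6]
tcp_rot: [-0.034, 0.999, -0.0, 0.0]
ft_force: [-0.5, 0.5, 0.2]
gripper_width: 77.0
grasp_force: 0.0
```

jog_arm --increments "0 0 -1 0 0 0 0.8; 0 0 -4 0 0 0 0.8; 0 0 -8 0 0 0 0.8; 4 0 -10 0 0 0 0.5; 9 0 -10 0 0 0 -1"

```text
time_s: 20.65
tool_pos: [368.7, 176.7, 97.1]
tcp_rot: [-0.034, 0.999, 0.0, 0.003]
ft_force: [-0.7, 0.5, 1.1]
gripper_width: 47.2
grasp_force: 0.0
```

```bash
python3 - <<'E'
from h import *
f=viewer.grab_frame("scene");t=viewer.grab_frame("top")
o=manip.observe();print(o["tool_pos"],o["gripper_width"])
a=finder.landmark_of(f,"cartridge");b=finder.landmark_of(t,"cartridge")
print(a[:1],b[:1])
if a: print(at_z(f,a[0]["location"],30))
if b: print(at_z(t,b[0]["location"],30))
r=finder.regions_of(t,"cartridge")
if r:
  ys,xs=np.nonzero(r[0]["region"]);print(cv2.minAreaRect(np.c_[xs,ys].astype(np.float32)),r[0]["confidence"])
x0,y0=190,230
B=cv2.resize(t["pixels"][y0:y0+130,x0:x0+100],None,fx=4,fy=4,interpolation=cv2.INTER_CUBIC)
x1,y1=360,250
A=cv2.resize(f["pixels"][y1:y1+130,x1:x1+100],None,fx=4,fy=4,interpolation=cv2.INTER_CUBIC)
save({"pixels":np.hstack([A,B])},"c7.png")
E
```

```text
[362.02328992 175.55572836  93.26105479] 32.09519119981031
[{'location': [421.3, 299.9], 'confidence': 0.69}] [{'location': [241.3, 321.6], 'confidence': 0.64}]
[457.05551737 184.04976903  30.        ]
[458.29131345 182.31237455  30.        ]
((241.94554138183594, 323.4554748535156), (36.71687316894531, 20.099750518798828), 84.2894058227539) 0.58
```

View pics/c7.png

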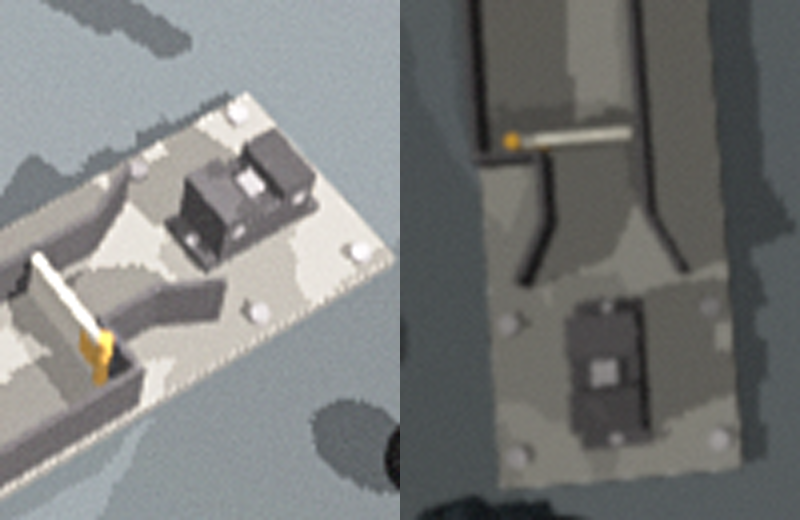

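The cartridge stands upright, lengthwise, centred ahead of the guides (about (457.5,182.5)). Next I move behind it with the fingers shut.

```bash
python3 - <<'E'
from h import *
go((396,178,12),93.9)
E
```

```text
t 20.9 pos [367.7 176.3  94.3] d_cm [-2.82 -0.02  8.24] w [-0.   0.2  0. ] toolz [ 0.  0. -1.]
```

jog_arm --increments "-1 0 2 0 0 0 -1; -2 0 5 0 0 0 -1; -2.8 0 7 0 0 0 -1; -2.8 0 8.2 0 0 0 -1; -2.8 0 8.2 0 0 0 -1"

```text
time_s: 21.52
tool_pos: [394.4, 177.7, 10.8]
tcp_rot: [-0.034, 0.999, -0.001, -0.001]
ft_force: [-1.3, -0.1, -1.1]
gripper_width: 0.0
grasp_force: 0.0
```

jog_arm --increments "-0.6 0 0 0 0 0 -1; -1.2 0 0 0 0 0 -1; -1.8 0 0 0 0 0 -1; -2.4 0 0 0 0 0 -1; -3 0 0 0 0 0 -1"

```text
time_s: 22.15
tool_pos: [424.5, 180.0, 11.5]
tcp_rot: [-0.034, 0.999, -0.0, -0.001]
ft_force: [-2.2, 0.6, 2.6]
gripper_width: 0.0
grasp_force: 1.2
```

```bash
cat > st.py <<'E'
from h import *
f=viewer.grab_frame("scene");t=viewer.grab_frame("top")
o=manip.observe();print(o["time_s"],o["tool_pos"].round(1),o["ft_force"].round(1))
th=np.radians(3.9);M=np.array([[np.cos(th),np.sin(th)],[-np.sin(th),np.cos(th)]]);L=np.array([569,189.5])
print("tool in lane",(M@(o["tool_pos"][:2]-L)).round(1))
for n,g in (("scene",f),("top",t)):
  a=finder.landmark_of(g,"cartridge")
  if a: print(n,"lane xy",(M@(at_z(g,a[0]["location"],30)[:2]-L)).round(1),round(a[0]["confidence"],2))
  r=finder.regions_of(g,"flap")
  if r: ys,xs=np.nonzero(r[0]["region"]);print("  flap",[np.round(v,0) for v in cv2.minAreaRect(np.c_[xs,ys].astype(np.float32))],round(r[0]["confidence"],2))
E
python3 st.py
```

```text
22.25 [425.6 180.1  11.5] [-0.4  0.2  0.5]
tool in lane [-143.7    0.3]
scene lane xy [-107.5   -2.1] 0.63
  flap [array([376., 328.]), array([29.,  8.]), np.float64(54.0)] 0.55
top lane xy [-105.7    2.9] 0.78
  flap [array([234., 265.]), array([ 4., 28.]), np.float64(85.0)] 0.69
```

jog_arm --increments "-1.2 0 0 0 0 0 -1; -2.4 0 0 0 0 0 -1; -3.6 0 0 0 0 0 -1; -4.8 0 0 0 0 0 -1; -6 0 0 0 0 0 -1"

```text
time_s: 23.08
tool_pos: [485.6, 184.1, 11.4]
tcp_rot: [-0.034, 0.999, -0.0, 0.0]
ft_force: [-1.3, -0.3, -0.3]
gripper_width: 0.1
grasp_force: 0.7
```

```bash
python3 st.py
```

```text
23.175 [486.9 184.2  12. ] [-0.6  0.7  0.1]
tool in lane [-82.2   0.3]
scene lane xy [-43.5  -2.1] 0.95
  flap [array([314., 184.]), array([11., 22.]), np.float64(86.0)] 0.7
top lane xy [-48.3  -2.2] 0.77
```

Tracking well. Pushing on through the flap.

jog_arm --increments "-1.2 0 0 0 0 0 -1; -2.4 0 0 0 0 0 -1; -3.6 0 0 0 0 0 -1; -4.8 0 0 0 0 0 -1; -6 0 0 0 0 0 -1"

```text
time_s: 24.0
tool_pos: [543.0, 187.9, 11.2]
tcp_rot: [-0.034, 0.999, -0.001, -0.002]
ft_force: [-6.0, -1.5, 2.9]
gripper_width: 0.2
grasp_force: 2.6
```

```bash
python3 st.py
```

```text
24.1 [545.4 188.3  11.4] [ 0.6 -0.7  0.2]
tool in lane [-23.6   0.4]
scene lane xy [10.7 -4.4] 0.57
  flap [array([370., 341.]), array([10., 27.]), np.float64(82.0)] 0.66
top lane xy [14.7 -7. ] 0.55
```

jog_arm --increments "-1 0 0 0 0 0 -1; -2 0 0 0 0 0 -1; -3 0 0 0 0 0 -1; -4 0 0 0 0 0 -1; -5 0 0 0 0 0 -1"

```text
time_s: 24.92
tool_pos: [595.3, 191.4, 11.6]
tcp_rot: [-0.034, 0.999, -0.001, 0.0]
ft_force: [-3.2, -1.4, 1.3]
gripper_width: -0.4
grasp_force: 1.5
```

jog_arm --increments "-1 0 0 0 0 0 -1; -2 0 0 0 0 0 -1; -3 0 0 0 0 0 -1; -3.6 0 0 0 0 0 -1; -4 0 0 0 0 0 -1"

```text
time_s: 25.55
tool_pos: [635.1, 194.9, 11.6]
tcp_rot: [-0.034, 0.999, 0.0, 0.001]
ft_force: [-1.0, -0.5, -0.4]
gripper_width: 0.3
grasp_force: 0.6
```

```bash
python3 st.py
```

```text
25.65 [635.4 194.8  11.9] [-0.2  0.5 -0.5]
tool in lane [66.6  0.8]
scene lane xy [105.9  -2.7] 0.98
  flap [array([374., 334.]), array([22., 10.]), np.float64(29.0)] 0.53
top lane xy [104.4  -2.1] 0.65
  flap [array([241., 256.]), array([ 4., 10.]), np.float64(63.0)] 0.48
```

Cartridge is at lane x≈105, clear of the sweep. Backing off a touch, then straight up and away.

jog_arm --increments "0.3 0 0 0 0 0 -1; 0.3 0 -1.5 0 0 0 -1; 0.3 0 -5 0 0 0 -1; 0.3 0 -10 0 0 0 -1; 0.3 0 -15 0 0 0 -1"

```text
time_s: 26.48
tool_pos: [631.2, 194.3, 164.3]
tcp_rot: [-0.034, 0.999, -0.0, 0.001]
ft_force: [1.6, 0.1, -1.3]
gripper_width: -0.1
grasp_force: 0.0
```

jog_arm --increments "4 -4 0 0 0 0 -1; 8 -8 0 0 0 0 -1; 12 -12 0 0 0 0 -1; 16 -16 0 0 0 0 -1; 20 -20 0 0 0 0 -1"

```text
time_s: 27.1
tool_pos: [444.6, -20.1, 163.3]
tcp_rot: [-0.035, 0.999, -0.001, 0.002]
ft_force: [0.6, -0.2, 0.3]
gripper_width: -0.1
grasp_force: 0.0
```

```bash
python3 st.py; python3 - <<'E'
from h import *
f=viewer.grab_frame("scene");t=viewer.grab_frame("top")
f0=cv2.imread("pics/s0.png").astype(int);
f0=f0[:,:,::-1];t0=cv2.imread("pics/t0.png").astype(int)[:,:,::-1]
# change vs start around the flap strip and loose parts
for nm,g,g0,box in (("flap top",t,t0,(215,258,252,272)),("flap scene",f,f0,(362,312,396,346))):
    x0,y0,x1,y1=box;d=np.abs(g["pixels"][y0:y1,x0:x1].astype(int)-g0[y0:y1,x0:x1]).mean(2);print(nm,"mean diff",d.mean().round(1),"frac>40",(d>40).mean().round(3))
for n in ["fork","striker_bolt","bakelite_knob","mallet_head"]:
    print(n,[np.round(x["location"]) for g in (f,t) for x in finder.landmark_of(g,n)[:1]])
r=finder.regions_of(t,"cartridge")
ys,xs=np.nonzero(r[0]["region"]);print(cv2.minAreaRect(np.c_[xs,ys].astype(np.float32)))
E
```

```text
27.2 [442.3 -21.7 162.7] [0.4 0.7 0.5]
tool in lane [-140.7 -202.1]
scene lane xy [106.7  -3.2] 0.58
  flap [array([376., 328.]), array([29.,  8.]), np.float64(52.0)] 0.58
top lane xy [100.7  -2.9] 0.74
  flap [array([234., 265.]), array([ 4., 28.]), np.float64(86.0)] 0.55
flap top mean diff 8.4 frac>40 0.0
flap scene mean diff 12.5 frac>40 0.002
fork [array([290., 191.]), array([521., 237.])]
striker_bolt [array([398., 421.]), array([154., 243.])]
bakelite_knob [array([462., 370.]), array([163., 322.])]
mallet_head [array([254., 289.]), array([340., 182.])]Traceback (most recent call last):
  File "<stdin>", line 11, in <module>
IndexError: list index out of range
```

The flap has the same image region as at the start, so it is shut. The cartridge is at lane x≈104 and the loose parts haven't moved. Handing in.

```bash
python3 -c "
from rig import manip
print(manip.hand_in())"
```

```text
the job is handed in; nothing more can be done
None
```

I handed the job in at about 27 s, and it returned no verdict; by the camera readings the cartridge lies wholly beyond the gate (last seen upright on the apron), the flap is shut behind it, and the four loose parts are where they were.

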